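# Show the lidded walnut box to the inspection camera

### The arm

A 6-joint arm with a two-finger parallel gripper is mounted at the origin on the work surface. World frame = base frame: x ahead of the robot, y to its left, z up, the work surface at z = 0. Lengths are in m, angles in rad, forces in N, time in s.
With the tool pointing down it reaches from about 0.35 to 0.925 m from the base axis. Payload 6.4 kg.
Tool frame: the origin (TCP) lies at the very end of the fingers, on their centre line; the grasp point (between the pads) lies 19 mm behind it; z points along the fingers, y is the line along which they close (so a half turn about z gives the same grasp; the last joint's range is limited). The gripper opens to 85 mm and grips with 20 to 120 N. Pads are 22 mm wide; open, the fingers measure 114 mm over their backs; the gripper's body (76 mm by 85 mm) begins 54 mm behind the grasp point. The pads swing forward as they close: fully open they stand 13 mm farther back than shut.
Start: joints at [-1.318, 0.245, 1.558, -0, 1.339, -0.174], TCP at [0.269, -0.592, 0.231] pointing down, gripper open.
Joint ranges: [-3.13, 3.13], [-1.02, 2.26], [0.13, 2.54], [-0.95, 4.09], [0.21, 2.88], [-2.74, 2.74]. Speed limits (rad/s): [2.57, 2.57, 3.14, 3.14, 3.14, 3.14].

### API

Orientations are given as a unit quaternion [x, y, z, w].
In Python, from plant import sensors, imaging, close_job gives the robot as it stands.
- The arm moves only by the shell command python3 -m pendant 'ROWS' [FORCE]. ROWS is JSON, one flat list of numbers, 7 for each row, row after row: the shift along the tool's x, y, z in mm, then the turn, a rotation vector about the tool's x, y, z in rad, then the finger opening in mm, from 0 to 85.4. A call has 1 to 8 rows; each row is the pose to reach, as a shift and turn from the pose commanded when the call began, along the tool's axes at that moment; what a row does not reach only later rows make up. A row lasts 1/10 s, in which the tool goes at most 50 mm and 8.59 degrees, less where a joint would pass 70% of its speed; a pose out of reach is approached as far as the arm can. A call with a gripper value outside its range is refused whole. The fingers move at their own pace and stop on an object; FORCE is the grip in N (left out, the last holds). Time passes only in rows, so rows that repeat a pose let the fingers close. It gives the time, the measured TCP pose, the force, the opening and the grip force at its end, in the units of the state.
- sensors.state(): the state, without advancing time (a new reading comes with each control period).
- imaging.capture(name): name is "scene" or "top" or "wrist"; returns the picture (400x640x3 uint8, red, green, blue); there is no depth.
- imaging.get_calibration(name): a dict with "K" (3x3 intrinsics, pixels), "extrinsics" (4x4, takes a point from camera to world coordinates). Camera axes: x right, y up, looking along -z (the intrinsics and any distortion apply to the point x, -y, -z); pixel columns grow to the right and rows downward; lengths in m; the calibration is good to about 2 mm. A picture is of the moment at which its call begins: read the wrist's pose just before it. get_calibration takes no time and is no camera call; for the wrist camera it gives the pose at the moment of the call.
- close_job(): hands the job in; it is judged then, once.
The state is a dict: "t": time; "q": joint angles; "dq": joint speeds; "effort": joint torques, N m; "tool_pos": TCP position; "tool_rot": TCP orientation; "contact_force": force on the tool from outside, world axes, zero at the start; "torque": the same for the moment, N m; "opening": opening from 0.0 (shut) to 1.0 (fully open); "grip_force": force on a finger pad.
Only numpy, scipy, OpenCV 4.12 (cv2) and the standard library are available. Lean on these libraries where they do the work, as an engineer would, in place of code of your own. Each camera call takes 0.05 s, during which the arm holds its last target. There are 200 camera calls.

### The job

Put the walnut lid on the walnut box with the brass strip while the box stands on the bench, seating it fully and letting go of it. Then pick the closed box up by its body and show it to the inspection camera: hold it upright in the air straight above the dot of the red ring on the camera's foot board, the middle of the box's body level with the centre of the lens and the brass strip facing the lens, and finish while still holding it there, still. Leave the maple box, the maple lid, the wax tin and the gouge where they are, and do not bump the camera.

Things in the scene. Friction and masses are not known exactly. Their poses are not given: they have to be found in the camera images.
- walnut_box: Open turned box of dark walnut, an upright cylinder 60 mm across, 50 mm high (77 mm with lid seated), bore 46 mm across, 43 mm deep; about 0.13 kg, loose. Grip it across its 60 mm, beside the strip. Origin at the centre of its underside, z up; its x axis points to a 12 mm wide brass strip that runs up the side and over the rim.
- box_mid (a point): Point on the axis of the walnut box, 25 mm above its underside: the middle of its body. Axes as the box.
- inlay (a point): Middle of the brass strip on the side of the walnut box: 30 mm from the axis along the box's x, 25 mm above the underside.
- walnut_lid: Lid of dark walnut, 0.04 kg, lying knob up. From below: spigot 42 mm across, 8 mm high; disc 52 mm across, from 8 to 15 mm; knob 18 mm across, from 15 to 35 mm (grip here). Origin at the centre of the spigot's underside, z up. Seated, the spigot drops freely into the bore (2 mm play all round), the disc rests on the rim and the lid's origin is 42 mm above the box's.
- maple_box: Box of pale maple, same size as the walnut one, open, without a brass strip. Bystander. Origin at the centre of its underside.
- maple_lid: Lid of pale maple, same shape and size as the walnut lid. Bystander. Origin at the centre of its underside.
- wax_tin: Round tin 70 mm in diameter, 50 mm high, with an orange band. Bystander. Origin at the centre of its underside.
- gouge: Turning gouge with a pale wooden handle and a steel blade, lying on the far side of the bench, 335 mm long, 30 mm thick. Bystander. Origin under its middle, x along the blade.
- camera: Inspection camera fixed to the bench: black body 75 x 60 x 50 mm, top 185 mm above the bench, on a post on a plywood foot board 120 mm wide, 10 mm thick, from 80 mm behind to 190 mm ahead of the origin. It looks level along its x axis, over a painted red ring 68 mm across with a dot in its centre, 130 mm ahead of the origin. Origin at bench level, z up.
- lens (a point): Centre of the lens's front glass: 25 mm in front of the camera's origin, 160 mm above the bench. Axes as the camera: x points the way it looks.
- view_spot (a point): Point where the middle of the box's body (point box_mid) must be held: straight above the red dot, 105 mm in front of the lens, 160 mm above the bench. Axes as the camera: x points away from the lens; the brass strip faces the lens when the box's x axis points along this -x.
Not all that is in view belongs to the job. What is shaped like the walnut_box but blue is not meant.

How it is judged:
On the way:
1. the walnut lid is seated in the walnut box, which stands on the bench, and the fingers have let go of the lid (z of walnut_lid in the frame of walnut_box between 0.039 and 0.045 m and x of walnut_lid in the frame of walnut_box between -0.004 and 0.004 m and y of walnut_lid in the frame of walnut_box between -0.004 and 0.004 m and angle between the z axis of walnut_lid and the z axis of walnut_box, either way round below 0.08 rad and height (world z) of walnut_box below 0.006 m and angle between walnut_box's own z axis and vertical below 0.1 rad and contact force between walnut_lid and the fingers below 0.1 N and linear speed of walnut_lid below 0.03 m/s), for 0.2 s.
At the end, for the whole second after the job is handed in: The walnut box is held still in the fingers by its body, clear of everything, upright within 8 degrees, lid seated within 3 mm, the middle of its body within 15 mm of the view spot in each direction, the brass strip facing the lens within 12.5 degrees (z of walnut_lid in the frame of walnut_box between 0.039 and 0.045 m and x of walnut_lid in the frame of walnut_box between -0.004 and 0.004 m and y of walnut_lid in the frame of walnut_box between -0.004 and 0.004 m and angle between the z axis of walnut_lid and the z axis of walnut_box, either way round below 0.08 rad and x of box_mid in the frame of view_spot between -0.015 and 0.015 m and y of box_mid in the frame of view_spot between -0.015 and 0.015 m and z of box_mid in the frame of view_spot between -0.015 and 0.015 m and x of inlay in the frame of view_spot below -0.012 m and angle between the x axis of walnut_box and the x axis of view_spot, either way round below 0.22 rad and angle between walnut_box's own z axis and vertical below 0.14 rad and contact force between walnut_box and the fingers above 1 N and contact force between walnut_box and camera below 0.2 N and height (world z) of walnut_box above 0.08 m and linear speed of walnut_box below 0.02 m/s); the arm keeps its last pose, push and grip.
It fails at once if the maple box is moved by more than 30 mm (distance of maple_box from where it was at the start of the episode above 0.03 m).
It fails at once if the maple lid is moved by more than 30 mm (distance of maple_lid from where it was at the start of the episode above 0.03 m).
It fails at once if the wax tin is moved by more than 30 mm (distance of wax_tin from where it was at the start of the episode above 0.03 m).
It fails at once if the gouge is moved by more than 30 mm (distance of gouge from where it was at the start of the episode above 0.03 m).
It fails at once if the camera is bumped by the robot or the box (over 4 N) (contact force between camera and the arm above 4 N or contact force between camera and the fingers above 4 N or contact force between camera and walnut_box above 4 N or contact force between camera and walnut_lid above 4 N).
It also fails if it takes over 48 s, if anything falls off the work surface, if the arm or the gripper's body presses on something with over 40 N, if the wrist force passes 120 N, or if a joint passes its speed limit or range.

## Working session

There is one attempt and no reset: what is moved stays moved. The work goes in short steps, Python scripts to look and compute and a shell command to move; the robot and the scene stay as the last step left them, time stands still between calls to the robot, and variables do not carry over. Pictures are saved under pics/ and viewed, at most 10 in all, crops included, and the job is handed in when it is done.

```bash
ls; mkdir -p pics; python3 - <<'E'
from plant import sensors, imaging
import cv2, numpy as np
for n in("scene","top"):
    im=imaging.capture(n); cv2.imwrite(f"pics/{n}0.png",im[:,:,::-1]); c=imaging.get_calibration(n); print(n,c)
print(sensors.state())
E
```

```text
pics
scene {'K': array([[440.30111759,   0.        , 322.70158953],
       [  0.        , 440.30111759, 201.77795987],
       [  0.        ,   0.        ,   1.        ]]), 'extrinsics': array([[-0.45476323, -0.71125519,  0.53600976,  1.17816534],
       [ 0.89052443, -0.35468656,  0.2848924 ,  0.34353291],
       [-0.01251574,  0.60688837,  0.79468853,  1.04804181],
       [ 0.        ,  0.        ,  0.        ,  1.        ]])}
top {'K': array([[466.77513381,   0.        , 313.87669507],
       [  0.        , 466.77513381, 198.27671506],
       [  0.        ,   0.        ,   1.        ]]), 'extrinsics': array([[ 0.00535765,  0.99876726, -0.04934841,  0.50736245],
       [-0.99998142,  0.0054946 ,  0.00263997, -0.01745767],
       [ 0.00290787,  0.04933335,  0.99877814,  1.31624662],
       [ 0.        ,  0.        ,  0.        ,  1.        ]])}
{'t': 0.1, 'q': array([-1.31809970e+00,  2.45733129e-01,  1.55888402e+00,  7.13372119e-06,
        1.33870277e+00, -1.74070951e-01]), 'dq': array([ 7.53319592e-04, -6.30525636e-04, -2.17325982e-03,  1.92139113e-05,
       -5.19604252e-04,  1.34043027e-03]), 'effort': array([ 1.62116343e-03, -4.30669820e+01, -3.27128327e+01, -2.31616872e-05,
        2.84592898e-03, -5.86775748e-07]), 'tool_pos': array([ 0.26895294, -0.59120131,  0.23030197]), 'tool_rot': array([ 9.77319743e-01,  2.11767264e-01, -3.04752620e-05, -8.63101486e-04]), 'contact_force': array([-0.21413173,  0.33595779,  0.09837652]), 'torque': array([-0.01365216, -0.03595572, -0.05215862]), 'grip_force': 0.0, 'opening': 0.9974712528091737}
```

View pics/scene0.png

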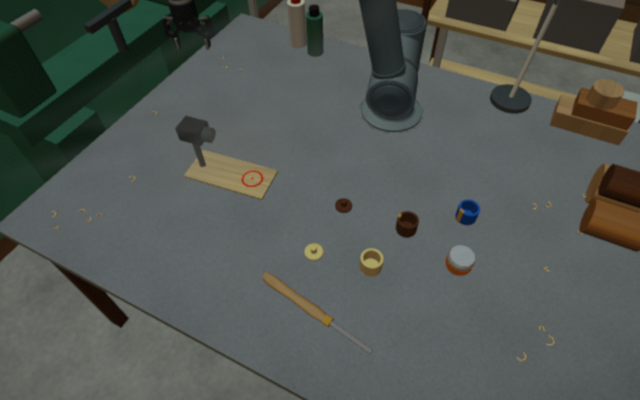

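View pics/top0.png

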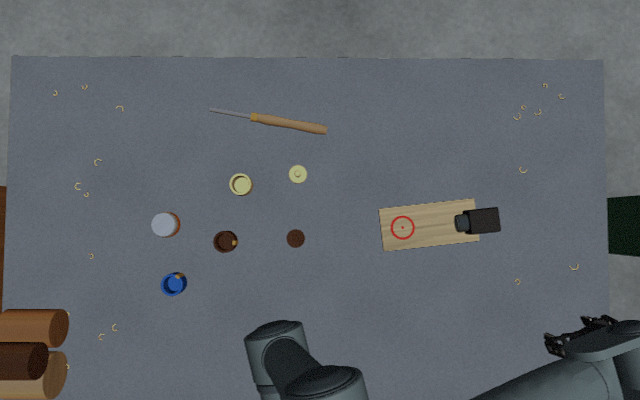

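The scene view shows the walnut box at (407,224), lid (344,205), blue decoy (468,212), maple box (372,262), maple lid (313,251), tin (460,260) and red dot (252,179). The top view shows the same things at (225,241), (295,238), (174,284), (240,184), (298,174), (166,224) and (402,227). The camera is at (485,220) in the top view.

Things that could be taken for the walnut box (top pixels): blue box (174,284), maple box (240,184), tin (166,224). For the lid: maple lid (298,174). I choose the dark brown ones, (225,241) and (295,238), and check them in a crop.

```bash
cat > h.py <<'E'
import numpy as np, cv2
from plant import sensors, imaging
from scipy.spatial.transform import Rotation as R
def ray(c,p):
    K,E=c["K"],c["extrinsics"]; d=np.linalg.solve(K,[p[0],p[1],1.]); d=E[:3,:3]@[d[0],-d[1],-d[2]]
    return E[:3,3],d/np.linalg.norm(d)
def atz(c,p,z):
    o,d=ray(c,p); return o+d*(z-o[2])/d[2]
def tri(*obs):
    A=0;b=0
    for c,p in obs:
        o,d=ray(c,p); M=np.eye(3)-np.outer(d,d); A=A+M; b=b+M@o
    X=np.linalg.solve(A,b)
    return X,[np.linalg.norm(np.cross(X-ray(c,p)[0],ray(c,p)[1])) for c,p in obs]
def proj(c,X):
    E=c["extrinsics"]; q=E[:3,:3].T@(np.asarray(X)-E[:3,3]); u=c["K"]@[q[0],-q[1],-q[2]]; return u[:2]/u[2]
E
python3 - <<'E'
from h import *
T=imaging.get_calibration("top");S=imaging.get_calibration("scene")
for n,a,b in [("wbox",(225,241),(407,219)),("wlid",(295,238),(344,205)),("mbox",(240,184),(372,257)),("mlid",(298,174),(313,251)),("dot",(402,227),(252,179)),("tin",(166,224),(460,254))]:
    X,r=tri((T,a),(S,b)); print(n,X.round(3),np.round(r,4))
t=cv2.imread("pics/top0.png");s=cv2.imread("pics/scene0.png")
f=lambda im,x,y,w,h,k:cv2.resize(im[y:y+h,x:x+w],(w*k,h*k),interpolation=cv2.INTER_CUBIC)
cv2.imwrite("pics/c1.png",np.vstack([f(t,195,205,130,50,6),f(s,325,185,130,50,6)]))
E
```

```text
wbox [0.453 0.22  0.047] [0.0009 0.0009]
wlid [0.46  0.032 0.009] [0.0008 0.0008]
mbox [0.608 0.181 0.047] [0.0008 0.0008]
mlid [0.64  0.024 0.009] [0.0001 0.0001]
dot [ 0.493 -0.269  0.004] [0.0002 0.0002]
tin [0.497 0.382 0.048] [0.002 0.002]
```

View pics/c1.png

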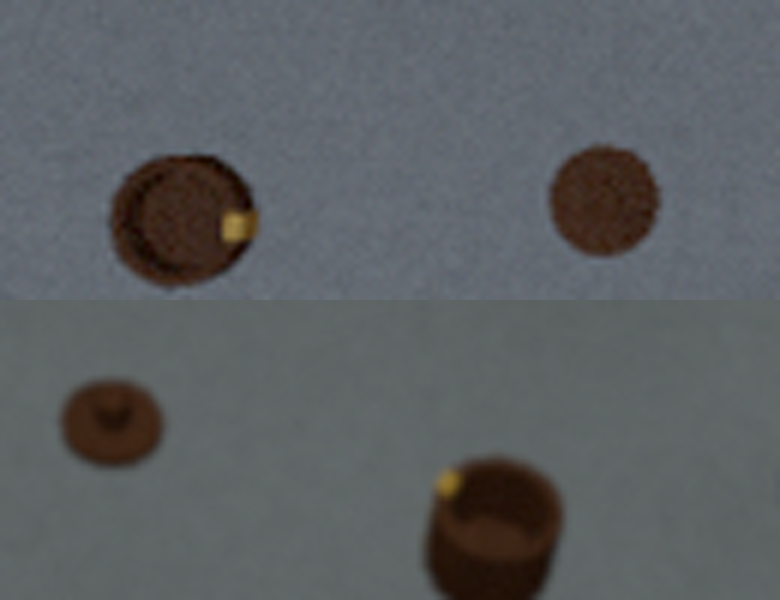

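The crop confirms it. The walnut box has its brass patch on the rim toward −y, and the walnut lid lies knob up. The triangulated heights (rim 47 mm, lid about 9–15 mm, dot about 10 mm) are plausible. Next I go to a viewing hover with the tool yaw turned to +90°.

```bash
python3 -m pendant '[0,0,-50,0,0,-0.14,85, 0,0,-100,0,0,-0.29,85, 50,-70,-120,0,0,-0.43,85, 95,-120,-120,0,0,-0.57,85, 140,-175,-120,0,0,-0.71,85, 180,-230,-120,0,0,-0.86,85, 220,-280,-120,0,0,-1.0,85, 250,-330,-120,0,0,-1.144,85]'
python3 -c "
from h import *
s=sensors.state();print(s['tool_pos'],R.from_quat(s['tool_rot']).as_matrix().round(3),s['q'].round(2));E=imaging.get_calibration('wrist');print(E)"
```

```text
t: 0.9
tool_pos: [0.3376, -0.2992, 0.35]
tool_rot: [0.705, 0.709, 0.0, -0.0]
contact_force: [1.3, 0.5, 0.4]
opening: 0.997
grip_force: 0.0
[ 0.33762963 -0.29921904  0.34996596] [[-0.005  1.    -0.   ]
 [ 1.     0.005  0.001]
 [ 0.001 -0.    -1.   ]] [-0.98 -0.32  1.89  0.    1.57 -0.98]
{'K': array([[281.83684553,   0.        , 317.67671525],
       [  0.        , 281.83684553, 202.79895506],
       [  0.        ,   0.        ,   1.        ]]), 'extrinsics': array([[ 0.99998672, -0.00450156, -0.00250824,  0.33803031],
       [ 0.00505292,  0.95208736,  0.30578445, -0.22033736],
       [ 0.00101155, -0.30579307,  0.95209746,  0.49250957],
       [ 0.        ,  0.        ,  0.        ,  1.        ]])}
```

```bash
cat > snap.py <<'E'
import sys,pickle
from h import *
c=imaging.get_calibration("wrist"); im=imaging.capture("wrist")
cv2.imwrite(f"pics/{sys.argv[1]}.png",im[:,:,::-1]); pickle.dump(c,open(f"pics/{sys.argv[1]}.pkl","wb"))
E
python3 snap.py w1
python3 -m pendant '[50,20,0,0,0,0,85, 100,40,0,0,0,0,85, 140,60,0,0,0,0,85, 185,80,0,0,0,0,85, 230,100,0,0,0,0,85, 270,115,0,0,0,0,85, 300,120,0,0,0,0,85, 300,120,0,0,0,0,85]'; python3 snap.py w2
python3 -m pendant '[45,0,0,0,0,0,85, 90,0,0,0,0,0,85, 130,0,0,0,0,0,85, 150,0,0,0,0,0,85, 150,0,0,0,0,0,85]'; python3 snap.py w3
python3 -c "
import cv2,numpy as np
cv2.imwrite('pics/m.png',cv2.resize(np.vstack([np.hstack([cv2.imread('pics/w1.png'),cv2.imread('pics/w2.png')]),np.hstack([cv2.imread('pics/w3.png'),0*cv2.imread('pics/w3.png')])]),(800,500),interpolation=cv2.INTER_AREA))"
```

```text
t: 1.75
tool_pos: [0.4576, 0.0018, 0.35]
tool_rot: [0.705, 0.709, 0.0, -0.001]
contact_force: [-0.2, -0.5, -0.6]
opening: 0.998
grip_force: 0.0
t: 2.3
tool_pos: [0.4574, 0.1495, 0.3501]
tool_rot: [0.706, 0.708, -0.0, -0.0]
contact_force: [-1.2, -1.2, -1.0]
opening: 0.998
grip_force: 0.0
```

View pics/m.png

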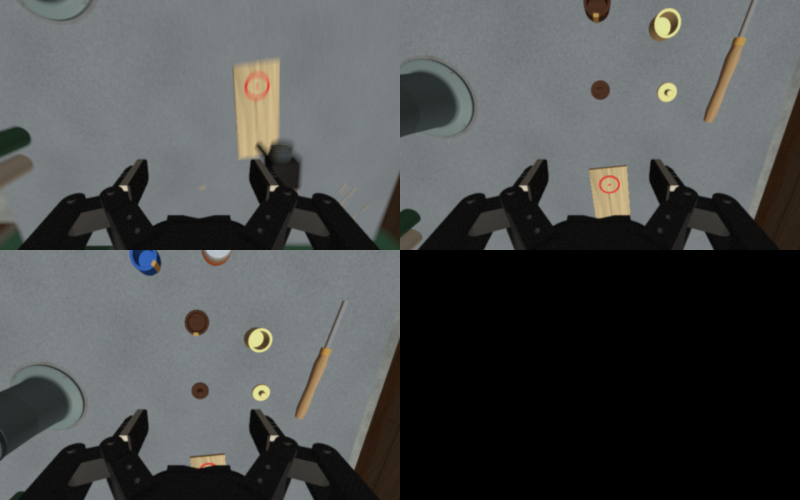

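Sharp wrist views: w2 shows the lid at (320,145) and the ring at (335,295); w3 shows the box at (315,115) with its strip at (313,133), and the lid at (320,225). I fit silhouettes over the views for poses, with z left free as a check.

```bash
cat > fit.py <<'E'
from h import *
import pickle
from scipy.optimize import least_squares
C={"top":imaging.get_calibration("top"),"scene":imaging.get_calibration("scene")}
I={n:cv2.imread(f"pics/{n}0.png") for n in C}
for n in("w2","w3"): C[n]=pickle.load(open(f"pics/{n}.pkl","rb")); I[n]=cv2.imread(f"pics/{n}.png")
a=np.linspace(0,2*np.pi,72,endpoint=False)
ring=lambda r,z:np.c_[r*np.cos(a),r*np.sin(a),0*a+z]
BOX=np.vstack([ring(.03,0),ring(.03,.05)]); LID=np.vstack([ring(.021,0),ring(.026,.008),ring(.026,.015),ring(.009,.035)])
def cen(pts):
    m=cv2.moments(cv2.convexHull(pts.astype(np.float32))); return np.array([m["m10"]/m["m00"],m["m01"]/m["m00"]]),m["m00"]
def blob(n,p,w,kind):
    x,y=p; x0,y0=max(x-w,0),max(y-w,0); im=I[n][y0:y+w,x0:x+w].astype(int); b,g,r=im[...,0],im[...,1],im[...,2]
    mk={"brown":r-b>12,"brass":(r-b>60),"red":(r-g>60)&(r-b>60)}[kind].astype(np.uint8)
    k,l,st,ce=cv2.connectedComponentsWithStats(mk); i=1+np.argmax(st[1:,4]); ys,xs=np.where(l==i)
    return np.c_[xs+x0,ys+y0].astype(float)
def fit(name,model,obs):
    M=[(n,)+cen(blob(n,p,w,"brown")) for n,p,w in obs]
    def res(X): return np.concatenate([cen(np.array([proj(C[n],q) for q in model+X]))[0]-m for n,m,_ in M])
    s=least_squares(res,[.45,.1,0.]); print(name,s.x.round(4),s.fun.round(1),[ (round(A),round(cen(np.array([proj(C[n],q) for q in model+s.x]))[1])) for n,_,A in M]); return s.x
if __name__=="__main__":
    B=fit("box",BOX,[("w3",(315,115),30),("top",(225,241),20),("scene",(407,224),22)])
    L=fit("lid",LID,[("w2",(320,145),25),("w3",(320,225),25),("top",(295,238),20),("scene",(344,205),18)])
    for n,p,w in[("w3",(313,133),12),("top",(235,242),8),("scene",(400,215),8)]:
        m=blob(n,p,w,"brass").mean(0); X=atz(C[n],m,.049); d=X-B; print("brass",n,m.round(1),X.round(4),"r",np.hypot(*d[:2]).round(4),"yaw",np.degrees(np.arctan2(d[1],d[0])).round(1))
    o=[]
    for n,p,w in[("w2",(335,295),22),("top",(402,227),15),("scene",(252,179),16)]:
        m=cv2.fitEllipse(cv2.convexHull(blob(n,p,w,"red").astype(np.float32)))[0]; o.append((C[n],m)); print("ring",n,atz(C[n],m,.010).round(4))
    print("ring tri",tri(*o))
    im=I["top"][185:265,365:482].astype(int); mk=((im[...,2]-im[...,0])>20).astype(np.uint8)
    r=cv2.boxPoints(cv2.minAreaRect(cv2.findContours(mk,0,1)[0][0] if 0 else max(cv2.findContours(mk,0,1)[0],key=cv2.contourArea)))+[365,185]
    P=np.array([atz(C["top"],q,.01) for q in r]); print(P.round(3)); 
    for i in range(4): d=P[(i+1)%4]-P[i]; print(np.linalg.norm(d).round(3),np.degrees(np.arctan2(d[1],d[0])).round(1))
E
python3 fit.py
```

```text
box [0.4532 0.2222 0.0036] [-0.3  0.  -0.2 -0.6 -0.1 -0. ] [(1221, 1332), (386, 452), (442, 526)]
lid [4.623e-01 3.040e-02 1.000e-04] [-0.2 -0.1 -0.1 -0.  -0.1 -0.5 -0.2 -0.1] [(709, 780), (550, 623), (238, 277), (165, 222)]
brass w3 [313.2 133.9] [0.4515 0.1966 0.049 ] r 0.0257 yaw -93.8
brass top [234.  242.2] [0.4498 0.1946 0.049 ] r 0.0279 yaw -97.2
brass scene [399.5 215.2] [0.4508 0.1979 0.049 ] r 0.0245 yaw -95.8
ring w2 [ 0.4942 -0.2681  0.01  ]
ring top [ 0.4921 -0.268   0.01  ]
ring scene [ 0.4946 -0.2668  0.01  ]
ring tri (array([ 0.49325192, -0.26829937,  0.0086745 ]), [np.float64(0.0011632338527028303), np.float64(0.0012094399499977546), np.float64(0.0006760965987718127)])
[[ 0.545 -0.201  0.01 ]
 [ 0.576 -0.47   0.01 ]
 [ 0.457 -0.482  0.01 ]
 [ 0.425 -0.214  0.01 ]]
0.271 -83.3
0.12 -174.2
0.269 96.7
0.12 6.4
```

Everything checks out. The lid is at (0.462, 0.030, 0) and the box at (0.453, 0.222, ~0) with its strip at about −95.5°. The dot is at (0.4935, −0.268), and the camera looks along 96.4°. I go above the lid and take another look from there.

```bash
python3 -m pendant '[-40,2,25,0,0,0,50, -80,4,45,0,0,0,50, -119,5,70,0,0,0,50, -119,5,115,0,0,0,50, -119,5,165,0,0,0,50, -119,5,200,0,0,0,50, -119,5,220,0,0,0,50, -119,5,220,0,0,0,50]'
python3 -m pendant '[0,0,0,0,0,0,50, 0,0,0,0,0,0,50]'; python3 snap.py w4
python3 - <<'E'
from h import *
import fit,pickle
fit.C["w4"]=pickle.load(open("pics/w4.pkl","rb"));fit.I["w4"]=cv2.imread("pics/w4.png")
p=proj(fit.C["w4"],[.4623,.0304,.02]).astype(int);print(p, sensors.state()["tool_pos"],R.from_quat(sensors.state()["tool_rot"]).as_matrix().round(4))
for z in (0,):
    m=fit.cen(fit.blob("w4",p,55,"brown"))
    s=fit.least_squares(lambda X:fit.cen(np.array([proj(fit.C["w4"],q) for q in fit.LID+[X[0],X[1],0]]))[0]-m[0],[.46,.03]);print(s.x,m[1],fit.cen(np.array([proj(fit.C["w4"],q) for q in fit.LID+[s.x[0],s.x[1],0]]))[1])
E
```

```text
t: 3.15
tool_pos: [0.4598, 0.0283, 0.1271]
tool_rot: [0.708, 0.706, -0.002, -0.003]
contact_force: [-0.4, 0.2, 0.3]
opening: 0.584
grip_force: 0.0
t: 3.35
tool_pos: [0.4639, 0.0288, 0.1323]
tool_rot: [0.707, 0.707, 0.001, 0.001]
contact_force: [-0.3, 0.4, 0.5]
opening: 0.586
grip_force: 0.0
[314 197] [0.46392997 0.02898494 0.13237706] [[ 6.0e-04  1.0e+00  3.5e-03]
 [ 1.0e+00 -6.0e-04 -8.0e-04]
 [-8.0e-04  3.5e-03 -1.0e+00]]
[0.46242257 0.03091823] 2102.0 2267.0699185703415
```

View pics/w4.png

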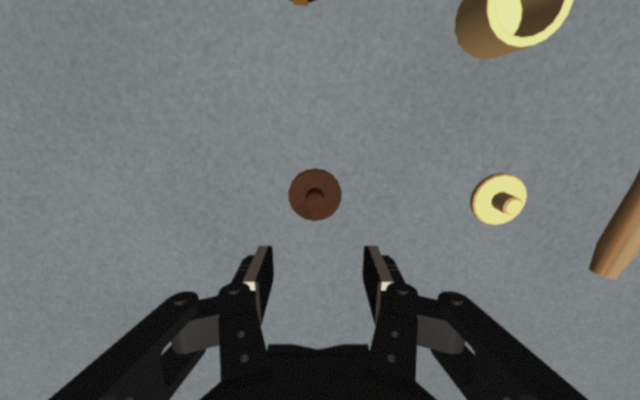

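The w4 view shows the lid at (315,194), centred between the fingers and clear of the neighbours. I descend and grip it.

```bash
python3 -m pendant '[1,0,30,0,0,0,50, 1,0,60,0,0,0,50, 1,0,85,0,0,0,50, 1,0,105,0,0,0,50, 1,0,112,0,0,0,50, 1,0,112,0,0,0,50, 1,0,112,0,0,0,50]'; python3 -m pendant '[0,0,0,0,0,0,30, 0,0,0,0,0,0,20, 0,0,0,0,0,0,10, 0,0,0,0,0,0,10, 0,0,0,0,0,0,10]' 25
```

```text
t: 4.1
tool_pos: [0.4639, 0.0305, 0.0198]
tool_rot: [0.707, 0.707, 0.001, 0.001]
contact_force: [0.7, 0.5, -0.1]
opening: 0.587
grip_force: 0.0
t: 4.6
tool_pos: [0.4634, 0.0306, 0.0195]
tool_rot: [0.707, 0.707, 0.0, 0.001]
contact_force: [-2.0, -0.3, 6.7]
opening: 0.197
grip_force: 24.5
```

```bash
python3 -m pendant '[0,0,-20,0,0,0,10, 0,0,-60,0,0,0,10, 0,0,-100,0,0,0,10, 40,-3,-120,0,0,0,10, 80,-5,-120,0,0,0,10, 115,-8,-120,0,0,0,10, 140,-10,-120,0,0,0,10, 160,-10,-120,0,0,0,10]'; python3 -m pendant '[0,0,0,0,0,0,10, 0,0,0,0,0,0,10,0,0,0,0,0,0,10]'; python3 snap.py w5; python3 -c "
from h import *
print(sensors.state()['tool_pos'])"
```

```text
t: 5.4
tool_pos: [0.452, 0.1923, 0.1385]
tool_rot: [0.707, 0.708, 0.0, -0.0]
contact_force: [0.5, -0.0, -0.1]
opening: 0.196
grip_force: 24.7
t: 5.7
tool_pos: [0.4526, 0.1899, 0.1384]
tool_rot: [0.707, 0.707, -0.0, 0.0]
contact_force: [0.2, -0.1, -0.4]
opening: 0.191
grip_force: 24.7
[0.452626   0.18986482 0.13834638]
```

View pics/w5.png

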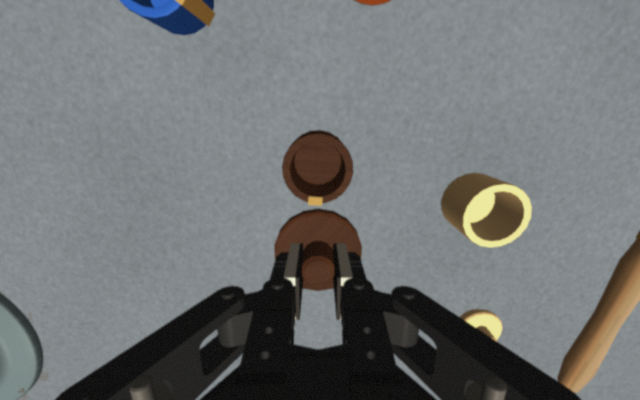

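The held lid is at about (318,248) and level. The open box is at (317,167) with its strip at (315,201). I measure both in this one view so that camera errors cancel.

```bash
python3 - <<'E'
from h import *
import fit,pickle
c=fit.C["w5"]=pickle.load(open("pics/w5.pkl","rb"));im=fit.I["w5"]=cv2.imread("pics/w5.png")
mk=((im[...,2].astype(int)-im[...,0])>12).astype(np.uint8)
hull=lambda M,X:cv2.convexHull(np.array([proj(c,q) for q in M+X]).astype(np.float32))
# box
b=np.zeros_like(mk); b[120:206,270:365]=mk[120:206,270:365]
b=max(cv2.findContours(b,0,1)[0],key=cv2.contourArea); m=cv2.moments(cv2.convexHull(b)); m=np.array([m["m10"],m["m01"]])/m["m00"]
s=fit.least_squares(lambda X:fit.cen(np.array([proj(c,q) for q in fit.BOX+[X[0],X[1],0]]))[0]-m,[.45,.22]); 
print("box",s.x.round(4),"bbox",cv2.boundingRect(b),"model",cv2.boundingRect(hull(fit.BOX,[*s.x,0])))
l=np.zeros_like(mk); l[208:292,262:372]=mk[208:292,262:372]
L=max(cv2.findContours(l,0,1)[0],key=cv2.contourArea); P=L[:,0,:].astype(float); P=P[P[:,1]<250]
print("lid bbox",cv2.boundingRect(L))
# lid outline points above row 250: signed distance to model hull
f=lambda X:[cv2.pointPolygonTest(hull(fit.LID,[X[0],X[1],.119]),tuple(map(float,p)),True) for p in P]
q=fit.least_squares(f,[.4526,.19],diff_step=1e-3,loss="soft_l1"); print("lid",q.x.round(4),"rms",np.sqrt(np.mean(np.square(f(q.x)))),"bbox",cv2.boundingRect(hull(fit.LID,[*q.x,.119])))
g=fit.blob("w5",(315,201),9,"brass").mean(0);X=atz(c,g,.045);print("brass",g,X,np.degrees(np.arctan2(*(X[:2]-s.x)[::-1])))
print("shift tool x,y (mm)",((s.x-q.x)[::-1]*1e3).round(1))
E
```

```text
box [0.4533 0.2226] bbox (282, 131, 71, 75) model (281, 129, 73, 76)
lid bbox (274, 210, 88, 81)
lid [0.4536 0.1886] rms 12.695228298088844 bbox (273, 210, 90, 85)
brass [314.7        200.23846154] [0.45102671 0.19536698 0.045     ] -94.76117471920148
shift tool x,y (mm) [34.1 -0.3]
```

```bash
python3 -m pendant '[15,0,0,0,0,0,10, 33,0,10,0,0,0,10, 33,0,35,0,0,0,10, 33,0,55,0,0,0,10, 33,0,62,0,0,0,10, 33,0,66,0,0,0,10, 33,0,66,0,0,0,10]'; python3 -m pendant '[0,0,2,0,0,0,10, 0,0,4,0,0,0,10, 0,0,6,0,0,0,10, 0,0,8,0,0,0,10, 0,0,10,0,0,0,10,0,0,10,0,0,0,10]'
```

```text
t: 6.45
tool_pos: [0.4529, 0.2233, 0.0727]
tool_rot: [0.707, 0.707, 0.0, 0.0]
contact_force: [0.5, -0.9, 0.3]
opening: 0.198
grip_force: 24.7
t: 7.05
tool_pos: [0.4523, 0.2237, 0.0621]
tool_rot: [0.707, 0.707, -0.0, -0.0]
contact_force: [-0.7, -0.5, -0.5]
opening: 0.191
grip_force: 24.7
```

At z = 0.062 there is no force, so the spigot is in the bore. I release and retreat.

```bash
python3 -m pendant '[0,0,0,0,0,0,30, 0,0,0,0,0,0,40, 0,0,0,0,0,0,50, 0,0,0,0,0,0,50, 0,0,-30,0,0,0,50, 0,0,-70,0,0,0,85, -20,0,-100,0,0,0,85, -40,0,-100,0,0,0,85]'; python3 -m pendant '[0,0,0,0,0,0,85, 0,0,0,0,0,0,85,0,0,0,0,0,0,85]'; python3 snap.py w6; python3 -c "
from h import *
print(sensors.state()['tool_pos'])
im=cv2.imread('pics/w6.png');s=cv2.cvtColor(imaging.capture('scene'),4)
cv2.imwrite('pics/c6.png',np.vstack([cv2.resize(im[80:240,220:420],(625,500))[:,:],cv2.resize(s[195:235,360:485],(625,200)) ])[:600])"
```

```text
t: 7.85
tool_pos: [0.4558, 0.1841, 0.1677]
tool_rot: [0.707, 0.708, 0.004, 0.003]
contact_force: [0.3, -0.5, -0.2]
opening: 0.998
grip_force: 0.0
t: 8.15
tool_pos: [0.452, 0.1841, 0.1616]
tool_rot: [0.707, 0.707, -0.001, -0.001]
contact_force: [-0.7, -0.0, -0.1]
opening: 0.991
grip_force: 0.0
[0.45204791 0.18415458 0.16162266]
```

View pics/w6.png

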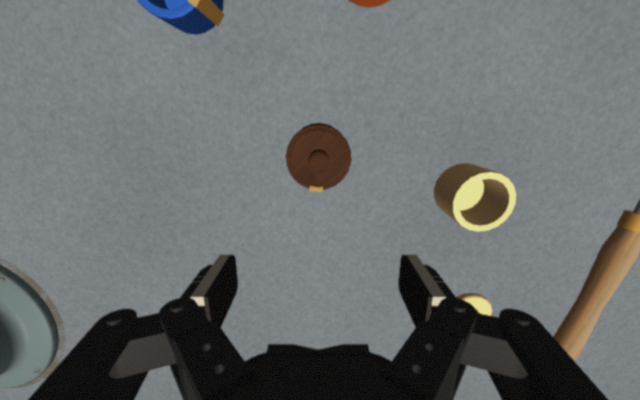

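The lid sits concentric on the box at (318,157), with the strip at (316,189). I descend over the closed box to grip its body.

```bash
python3 -m pendant '[20,1,0,0,0,0,85, 38,1,10,0,0,0,85, 38,1,50,0,0,0,85, 38,1,90,0,0,0,85, 38,1,120,0,0,0,85, 38,1,140,0,0,0,85, 38,1,151,0,0,0,85, 38,1,151,0,0,0,85]'; python3 -m pendant '[0,0,0,0,0,0,85, 0,0,0,0,0,0,72, 0,0,0,0,0,0,66, 0,0,0,0,0,0,62, 0,0,0,0,0,0,58, 0,0,0,0,0,0,50, 0,0,0,0,0,0,50, 0,0,0,0,0,0,50]' 40
```

```text
t: 9.05
tool_pos: [0.4523, 0.2217, 0.0099]
tool_rot: [0.707, 0.707, -0.002, -0.001]
contact_force: [-0.2, -0.1, 0.0]
opening: 0.997
grip_force: 0.0
t: 9.85
tool_pos: [0.4539, 0.2218, 0.0125]
tool_rot: [0.707, 0.707, 0.0, 0.0]
contact_force: [-3.6, -0.1, 6.3]
opening: 0.701
grip_force: 42.6
```

```bash
python3 -m pendant '[0,0,-5,0,0,0,50, 0,0,-20,0,0,0,50, 0,0,-45,0,0,0,50, 0,0,-75,0,0,0,50, 0,0,-105,0,0,0,50, 0,0,-125,0,0,0,50, 0,0,-135,0,0,0,50, 0,0,-135,0,0,0,50]'; python3 -m pendant '[-10,1,0,0,0,0,50, -35,3,0,0,0,0,50, -65,5,0,0,0,0,50, -100,8,0,0,0,0,50, -135,11,0,0,0,0,50, -165,14,0,0,0,0,50, -190,16,0,0,0,0,50, -200,16,0,0,0,0,50]';  python3 -m pendant '[-10,1,0,0,0,-0.02,50, -30,3,0,0,0,-0.05,50, -60,5,0,0,0,-0.1,50, -90,8,0,0,0,-0.15,50, -120,11,0,0,0,-0.18,50, -145,14,0,0,0,-0.208,50, -165,16,0,0,0,-0.208,50, -180,16,0,0,0,-0.208,50]'; python3 snap.py w7;  python3 -c "
from h import *
s=sensors.state();print(s['tool_pos'],R.from_quat(s['tool_rot']).as_matrix().round(3))
s=cv2.cvtColor(imaging.capture('scene'),4);cv2.imwrite('pics/s7.png',s);cv2.imwrite('pics/t7.png',cv2.cvtColor(imaging.capture('top'),4))"
```

```text
t: 10.65
tool_pos: [0.4544, 0.2219, 0.1478]
tool_rot: [0.707, 0.707, 0.001, 0.001]
contact_force: [-0.1, 0.2, -1.9]
opening: 0.703
grip_force: 43.5
t: 11.45
tool_pos: [0.4686, 0.0195, 0.1448]
tool_rot: [0.708, 0.706, -0.001, -0.001]
contact_force: [-0.5, 0.2, -0.2]
opening: 0.701
grip_force: 43.5
t: 12.25
tool_pos: [0.485, -0.159, 0.1453]
tool_rot: [0.63, 0.777, -0.0, -0.001]
contact_force: [0.6, -0.3, -0.2]
opening: 0.701
grip_force: 43.5
[ 0.48514668 -0.16057981  0.14558961] [[-0.205  0.979 -0.001]
 [ 0.979  0.205 -0.   ]
 [-0.    -0.001 -1.   ]]
```

View pics/w7.png

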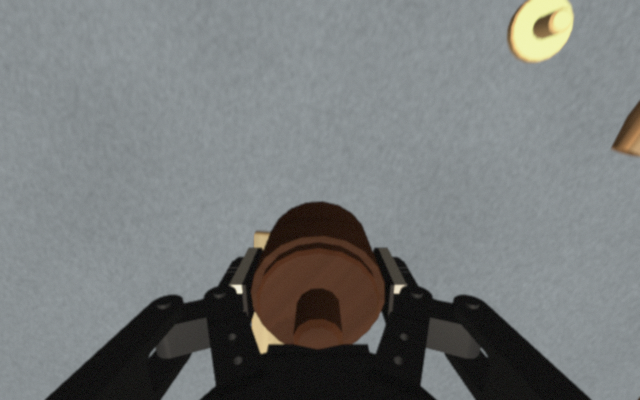

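The w7 view shows the closed box level between the pads with its lid concentric. I make the last approach, then check.

```bash
python3 -m pendant '[-10,-1,-2,0,0,0,50, -30,-4,-2,0,0,0,50, -55,-7,-2,0,0,0,50, -78,-10,-2,0,0,0,50, -95,-12,-2,0,0,0,50, -104,-13,-2,0,0,0,50, -107,-14,-2,0,0,0,50, -107,-14,-2,0,0,0,50]'; python3 -m pendant '[0,0,0,0,0,0,50, 0,0,0,0,0,0,50, 0,0,0,0,0,0,50, 0,0,0,0,0,0,50]'; python3 -c "
from h import *
s=sensors.state();print(s['tool_pos'])
a=cv2.cvtColor(imaging.capture('scene'),4);b=cv2.cvtColor(imaging.capture('top'),4)
cv2.imwrite('pics/s8.png',np.vstack([cv2.resize(a[80:210,150:350],None,fx=3,fy=2.3),cv2.resize(b[175:275,350:550],None,fx=3,fy=3)]))
S=imaging.get_calibration('scene');d=np.array([-.1115,.9938,0]);p=np.array([.4935,-.268,.16])
for X in (p-.03*d,p,p-[0,0,.025],p+[0,0,.052]):
  q=proj(S,X);print(q, (q-[150,80])*[3,2.3])"
```

```text
t: 13.2
tool_pos: [0.4939, -0.2656, 0.1483]
tool_rot: [0.63, 0.777, 0.0, -0.0]
contact_force: [-0.6, 0.7, -0.8]
opening: 0.702
grip_force: 43.5
t: 13.6
tool_pos: [0.494, -0.2656, 0.1485]
tool_rot: [0.63, 0.777, 0.0, -0.0]
contact_force: [1.4, -0.1, -0.7]
opening: 0.696
grip_force: 43.5
[ 0.49403179 -0.26556675  0.14847268]
[234.83243777 140.97174927] [254.49731332 140.23502332]
[244.27247536 143.53888475] [282.81742608 146.13943492]
[245.61123894 149.72568367] [286.83371681 160.36907243]
[241.34651164 130.0171924 ] [274.03953491 115.03954252]
```

View pics/s8.png

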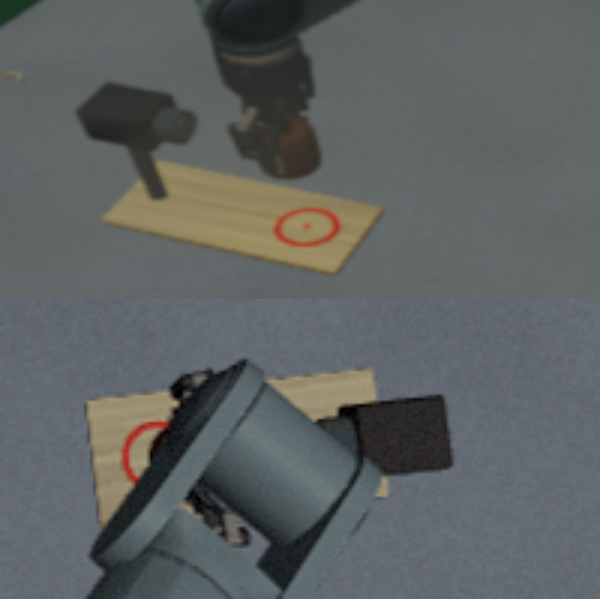

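The crop shows the box at (295,150), above the board in front of the lens, upright and clear of the camera, within a few mm of its projected goal (283,146). I make a 2 mm trim, let it settle and hand in.

```bash
python3 -m pendant '[-1,0,0,0,0,0,50, -2,0,0,0,0,0,50, -2,0,0,0,0,0,50, -2,0,0,0,0,0,50, -2,0,0,0,0,0,50, -2,0,0,0,0,0,50, -2,0,0,0,0,0,50, -2,0,0,0,0,0,50]'; python3 -c "
from plant import sensors,close_job
s=sensors.state();print(s['tool_pos'],abs(s['dq']).max(),s['grip_force']);print(close_job())"
```

```text
t: 14.5
tool_pos: [0.4944, -0.2679, 0.1485]
tool_rot: [0.63, 0.777, -0.0, -0.0]
contact_force: [0.4, 0.1, -1.3]
opening: 0.699
grip_force: 43.5
[ 0.49440814 -0.26785531  0.14845219] 0.0015655897941062522 43.51536199450493
the job is handed in; nothing more can be done
None
```

I handed the job in at 14.5 s with the lid seated and the arm holding the closed box still above the red dot, within about 1 mm of the view spot by the arm's reading; the strip should face the lens within about 2°, though I couldn't see it there, and `close_job()` returned no verdict.

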